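Set the nitrogen valve: shut, back off two turns, keep hold

ROBOT

A 6-joint arm with a two-finger parallel gripper is mounted at the origin on the work surface. World frame = base frame: x ahead of the robot, y to its left, z up, the work surface at z = 0. Lengths are in m, angles in rad, forces in N, time in s.
With the tool pointing down it reaches from about 0.275 to 0.975 m from the base axis. Payload 8.4 kg.
Tool frame: the origin (TCP) lies at the very end of the fingers, on their centre line; the grasp point (between the pads) lies 19 mm behind it (manip.grip_depth is the distance from the TCP to the grasp point, in m); z points along the fingers, y is the direction in which the jaws open and shut (so a half turn about z gives the same grasp; the last joint's range is limited). The gripper opens to 92 mm and grips with 3 to 60 N. Pads are 20 mm wide; open, the fingers measure 128 mm over their backs; the gripper's body (75 mm by 189 mm) begins 69 mm behind the grasp point.
Start: joints at [-1.146, 0.353, 1.633, -0, 1.155, -0.002], TCP at [0.259, -0.569, 0.215] pointing down, gripper open.
Joint ranges: [-2.63, 2.63], [-0.92, 2.1], [0.06, 2.66], [-1.3, 4.44], [0, 2.69], [-3.02, 3.02]. Speed limits (rad/s): [2.22, 2.22, 2.79, 3.14, 3.14, 3.14].

INTERFACE

Orientations are given as a rotation vector (axis times angle).
In Python, from workcell import manip gives the robot as it stands.
- The arm moves only by the shell command python3 -m inch 'ROWS' [FORCE]. ROWS is JSON, a list of rows, each a list of 3 entries, a list of its own where there are three numbers: the turn, a rotation vector about the tool's x, y, z in degrees, then the shift along the tool's x, y, z in units of 40 mm (1.0 is 40 mm), then the opening, from 0 (shut) to 1 (fully open). A call has exactly 5 rows; each row is the pose to reach, as a shift and turn from the pose commanded when the call began, along the tool's axes at that moment; what a row does not reach only later rows make up. A row lasts 1/12 s, in which the tool goes at most 41.7 mm and 7.16 degrees, less where a joint would pass 70% of its speed; a pose out of reach is approached as far as the arm can. A call with a gripper value outside its range is refused whole. The fingers move at their own pace and stop on an object; FORCE is the grip in N (left out, the last holds). Time passes only in rows, so rows that repeat a pose let the fingers close, or fill a call up. It gives the time, the measured TCP pose, the force and the opening at its end, in the units of the state.
- manip.sense(): the state, without advancing time (a new reading comes with each control period).
- manip.camera(name): name is "scene" or "top"; returns the picture (400x640x3 uint8, red, green, blue); there is no depth.
- manip.get_calibration(name): a dict with "K" (3x3 intrinsics, pixels), "cam_to_world" (4x4, takes a point from camera to world coordinates). Camera axes: x right, y down, z forward; pixel columns grow to the right and rows downward; lengths in m; the calibration is good to about 2 mm. A picture is of the moment at which its call begins. get_calibration takes no time and is no camera call.
- manip.finish_job(): hands the job in, once; it reports no verdict.
The state is a dict: "time_s": time; "qpos": joint angles; "qvel": joint speeds; "effort": joint torques, N m; "tcp_pos": TCP position; "tool_rot": TCP orientation; "contact_force": force on the tool from outside, world axes, zero at the start; "wrist_torque": the same for the moment, N m; "width": opening from 0.0 (shut) to 1.0 (fully open).
Only numpy, scipy, OpenCV 4.12 (cv2) and the standard library are available. Lean on these libraries where they do the work, as an engineer would, in place of code of your own. Each camera call takes 0.05 s, during which the arm holds its last target. There are 200 camera calls.

TASK

Set the nitrogen flow for the rework station: using the black revolving handle on the red handwheel, close the valve clockwise right up to its stop, then back it off anticlockwise exactly two full turns. Finish while still holding the handle, gripped between the fingers with the wheel at rest at two turns open, ready to shut it again; do not let go. Leave the other things on the bench where they are.

Things in the scene. Friction and masses are not known exactly. Their poses are not given: they have to be found in the camera images.
- wheel (a joint): Turning of the red valve handwheel about its upright stem, rad. 0 = shut hard on its seat (the stop); it grows anticlockwise seen from above as the valve opens, 6.283 for each full turn, and the count goes on over several turns (the valve's other stop is at 22). At the start it stands somewhere between 2 and 10. It stays where it is left; friction is about 0.15 N m, so about 4 N at the handle.
- wheel_center (a point): Point on the wheel's upright axis in the plane of its rim, 135 mm above the bench. Its z axis is up, and its x axis points from the wheel's axis towards the handle. The red steel handwheel is 98 mm across its rim (rim bar 12 mm thick), with five arms, a hub and a steel stem end that comes up through the hub nut by 2 mm a turn (never more than 15 mm above the rim's middle plane). It does not rise or fall itself.
- handle_grip (a point): Place to grip the black handle, on its own axis: 38 mm above the wheel's rim plane (173 mm above the bench) and 40 mm from the wheel's axis, around which it travels in a level circle. The handle is an upright plastic cylinder, 19 mm in diameter and 52 mm tall, from 8 to 60 mm above the rim plane; it revolves freely on its pin, so a gripper can carry it round the circle without turning itself. Nothing near it stands higher than the handle.
- crank_handle: The same black handle; origin on its axis in the wheel's rim plane (38 mm below the grip place). Its own yaw spins freely and means nothing.
- valve_block: The bolted-down nitrogen supply block that carries the valve: steel base plate 100 x 330 mm, a short pipe run along its y axis 55 mm above the bench, brass globe valve in the middle, pressure gauge on the +y side (up to about 125 mm high) and in-line filter on the -y side. Origin on the bench, straight below the wheel's axis. It cannot move.
- wrench: Bystander: steel spanner 170 mm long lying on the bench on the robot's side of the block; origin under its middle.
- solder_spool: Bystander: spool, 52 mm across and 40 mm tall, standing beyond the block; origin under its centre.
- screwdriver: Bystander: screwdriver with yellow handle, 160 mm long, lying beyond the block; origin under its middle.
- glass: Bystander: empty drinking glass, 72 mm across and 130 mm tall; origin under its centre.
- multimeter: Bystander: yellow multimeter 150 x 78 x 34 mm lying face up; origin under its centre.
- mouse: Bystander: cream computer mouse 100 x 58 x 31 mm; origin under its centre.
- flux_bottle: Bystander: small amber bottle, 42 mm across and 85 mm tall; origin under its centre.
- circuit_board: Bystander: green circuit board 70 x 55 mm lying on a blue book; origin under its centre.

How it is judged:
By the outcome, as a careful person would: the job done as asked, in the order asked, and still so for the second after the job is handed in, while the arm keeps its last pose, push and grip.
It also fails if it takes over 64 s, if anything falls off the work surface, if the arm or the gripper's body presses on something with over 40 N, if the wrist force passes 120 N, or if a joint passes its speed limit or range.

## Working session

There is one attempt and no reset: what is moved stays moved. The work goes in short steps, Python scripts to look and compute and a shell command to move; the robot and the scene stay as the last step left them, time stands still between calls to the robot, and variables do not carry over. Pictures are saved under pics/ and viewed, about 8 in all and at most 12, crops included, and the job is handed in when it is done.

```bash
ls; mkdir -p pics
python3 - <<'E'
from workcell import manip
import cv2
for n in("scene","top"):
    im=manip.camera(n); cv2.imwrite(f"pics/{n}0.png",im[:,:,::-1])
    c=manip.get_calibration(n); print(n,c["K"],c["cam_to_world"])
print(manip.sense())
E
```

```text
pics
scene [[425.48711323   0.         322.78347583]
 [  0.         425.48711323 203.26363469]
 [  0.           0.           1.        ]] [[-0.87237388  0.41226114 -0.26268722  0.84931919]
 [ 0.48871967  0.74741948 -0.45001911  0.47022019]
 [ 0.01081215 -0.52096533 -0.85350936  1.17992109]
 [ 0.          0.          0.          1.        ]]
top [[417.60981186   0.         320.78455478]
 [  0.         417.60981186 196.83498694]
 [  0.           0.           1.        ]] [[ 0.01581443 -0.99436141  0.10485841  0.38680903]
 [-0.99986691 -0.01530667  0.0056454  -0.08980239]
 [-0.00400853 -0.10493374 -0.99447114  1.6384054 ]
 [ 0.          0.          0.          1.        ]]
{'time_s': 0.1, 'qpos': array([-1.14639075e+00,  3.53559754e-01,  1.63403688e+00,  1.52813578e-05,
        1.15519871e+00, -2.38625194e-03]), 'qvel': array([-0.00200225, -0.00234595, -0.00259531,  0.00110576, -0.00107142,
       -0.00113375]), 'effort': array([ 2.29661222e-03, -5.94905448e+01, -3.34927833e+01,  7.00031267e-02,
        1.84189965e-02, -1.81967448e-05]), 'tcp_pos': array([ 0.25855476, -0.56853702,  0.21396051]), 'tool_rot': array([-3.06918288e+00, -6.65067338e-01,  3.74077380e-04]), 'contact_force': array([-0.05261362,  0.37757379, -0.44550274]), 'wrist_torque': array([-0.02884768, -0.01476489,  0.01428498]), 'width': 0.999287610780351}
```

```bash
python3 -c "
import cv2,numpy as np
a=cv2.imread('pics/scene0.png');b=cv2.imread('pics/top0.png')
cv2.imwrite('pics/both.png',cv2.resize(np.vstack([a,b]),(480*1,600)))"
```

```text
(no output)
```

View pics/top0.png

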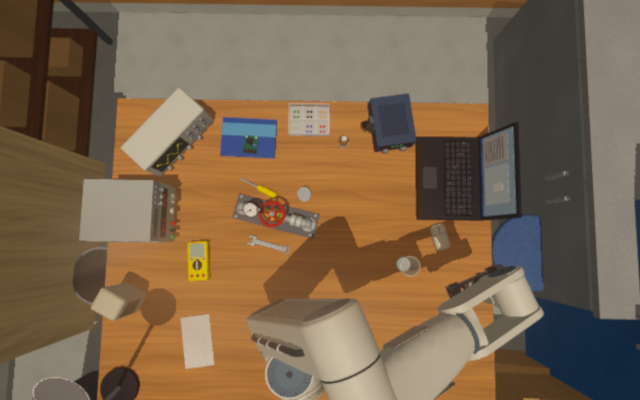

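View pics/scene0.png

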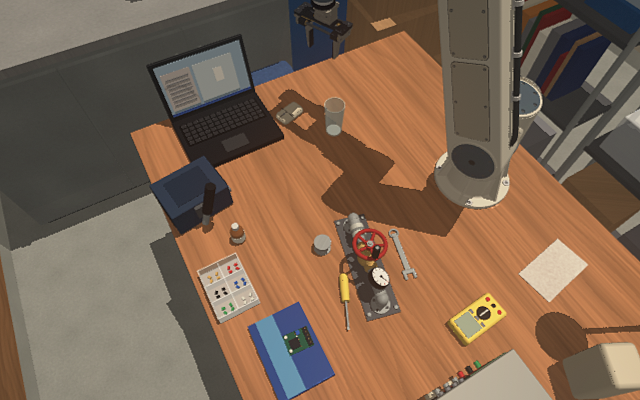

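The top view shows the red wheel near (272,213), with the gauge at (250,209) on its +y side. In the scene view the wheel is near (370,243) and the dark handle near (376,254). I'll compute the wheel centre by red mask and zoom in on both.

```bash
cat > h.py <<'E'
from workcell import manip
import cv2,numpy as np
def ray(n,u,v,z):
    c=manip.get_calibration(n);T=c["cam_to_world"];d=T[:3,:3]@np.linalg.solve(c["K"],[u,v,1.]);o=T[:3,3]
    return o+d*(z-o[2])/d[2]
def proj(n,p):
    c=manip.get_calibration(n);T=c["cam_to_world"];q=c["K"]@(T[:3,:3].T@(np.array(p)-T[:3,3]));return q[:2]/q[2]
E
python3 - <<'E'
from h import *
cs=[]
for n,(u,v) in(("scene",(370,243)),("top",(272,213))):
    im=cv2.imread(f"pics/{n}0.png");b,g,r=[im[:,:,i].astype(int) for i in range(3)]
    m=((r>90)&(r>2*g)&(r>2*b)).astype(np.uint8)
    w=np.zeros_like(m);w[v-30:v+30,u-30:u+30]=1;m*=w
    pts=cv2.findNonZero(m)[:,0].astype(float)
    P=np.array([ray(n,*p,.135)[:2] for p in pts]).astype(np.float32)
    c,rad=cv2.minEnclosingCircle(P);print(n,len(pts),"circle",c,rad)
    hull=cv2.convexHull(P)[:,0]; print("ell",cv2.fitEllipse(hull))
    cr=im[v-30:v+30,u-30:u+30];cs.append(cv2.resize(cr,(390,390),interpolation=cv2.INTER_CUBIC))
cv2.imwrite("pics/crop.png",np.hstack(cs))
E
```

```text
scene 478 circle (0.478945791721344, 0.09403573721647263) 0.048969339579343796
ell ((0.47916078567504883, 0.09357447177171707), (0.09497806429862976, 0.09683039039373398), 131.57699584960938)
top 302 circle (0.48296305537223816, 0.09534687548875809) 0.04880516231060028
ell ((0.4830958843231201, 0.09506210684776306), (0.09429702162742615, 0.09570391476154327), 110.97748565673828)
```

View pics/crop.png

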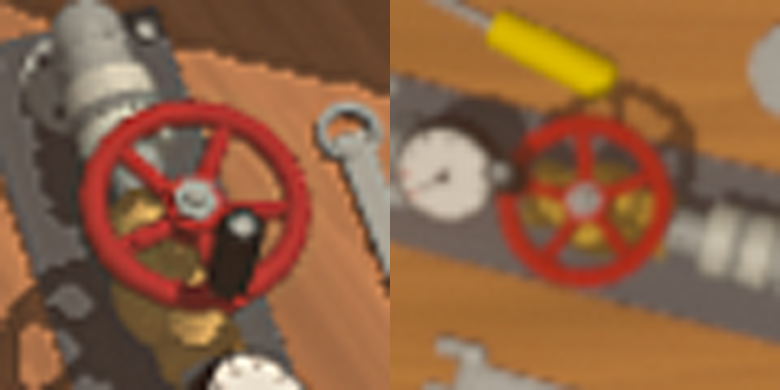

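Left crop (scene): the black handle has its cap at about (377.4,247.2). In the right crop (top), the handle is the dark patch next to the gauge, with its cap at about (259.5,209.5). Both views give a rim radius of 48.9 mm, which matches the 49 mm given.

Run:
```python
from h import *
C=np.array([.481,.0947])
for n,u,v in(("scene",377.4,247.2),("top",259.5,209.5)):
    p=ray(n,u,v,.195)[:2];d=p-C;print(n,p,np.hypot(*d),np.degrees(np.arctan2(d[1],d[0])))
for a in range(0,360,30):
    p=[*(C+.04*np.array([np.cos(np.radians(a)),np.sin(np.radians(a))])),.195];print(a,proj("scene",p).round(1),proj("top",p).round(1))
from scipy.spatial.transform import Rotation as R
s=manip.sense();print(R.from_rotvec(s["tool_rot"]).as_matrix().round(3))
b=ray("top",250,209,.12);print("gauge",b)
```

```text
scene [0.48826087 0.13306977] 0.03905073323786645 79.28439117217646
top [0.49159203 0.1301142 ] 0.036964260198528914 73.34860039600851
0 [358.6 241. ] [270.  201.2]
30 [364.5 246.2] [264.2 202.7]
60 [372.4 248.2] [259.8 206.8]
90 [380.1 246.5] [258.1 212.5]
120 [385.5 241.4] [259.4 218.3]
150 [387.1 234.5] [263.5 222.6]
180 [384.5 227.7] [269.3 224.3]
210 [378.6 222.7] [275.1 222.8]
240 [371.  220.8] [279.5 218.6]
270 [363.5 222.4] [281.2 212.9]
300 [358.1 227.2] [279.8 207.1]
330 [356.3 234. ] [275.7 202.8]
[[ 0.91   0.414 -0.   ]
 [ 0.414 -0.91   0.001]
 [ 0.    -0.001 -1.   ]]
gauge [0.49832604 0.17626545 0.12      ]
```

Both views agree: the handle is at roughly 76° on the circle, near (0.491, 0.133). Next I square the tool to the world axes while travelling above everything.

```bash
python3 -m inch '[[[0,0,4.9],[0.67,-0.73,-0.1],1],[[0,0,9.8],[1.34,-1.46,-0.2],1],[[0,0,14.7],[2.01,-2.19,-0.3],1],[[0,0,19.6],[2.68,-2.92,-0.4],1],[[0,0,24.5],[3.35,-3.65,-0.5],1]]' 20; python3 -c "
from workcell import manip
print(manip.sense())"
```

```text
time_s: 0.52
tcp_pos: [0.3202, -0.3787, 0.2344]
tool_rot: [-3.141, 0.009, 0.001]
contact_force: [1.0, 0.1, 0.4]
width: 1.001
{'time_s': 0.5167, 'qpos': array([-8.71989537e-01,  1.30382850e-01,  1.88051802e+00,  1.13318345e-04,
        1.13133500e+00,  7.04425476e-01]), 'qvel': array([ 0.78710441, -0.47773285,  0.44988006,  0.00217884,  0.01482015,
        1.79911589]), 'effort': array([ -8.66985351, -39.24586415, -33.39486122,  -0.20598185,
         0.08060586,  -3.09595942]), 'tcp_pos': array([ 0.32019357, -0.37868009,  0.23436615]), 'tool_rot': array([-3.14102253e+00,  8.90000358e-03,  5.29027777e-04]), 'contact_force': array([0.98529865, 0.07524926, 0.41763663]), 'wrist_torque': array([0.00900388, 0.01238812, 0.01990612]), 'width': 1.001199993623318}
```

```bash
python3 -m inch '[[[0,0,0],[0.28,-0.86,0],1],[[0,0,0],[0.57,-1.72,0],1],[[0,0,0],[0.85,-2.58,0],1],[[0,0,0],[1.14,-3.44,0],1],[[0,0,0],[1.42,-4.28,0],1]]'; python3 -m inch '[[[0,0,0],[0.28,-0.86,0],1],[[0,0,0],[0.57,-1.72,0],1],[[0,0,0],[0.85,-2.58,0],1],[[0,0,0],[1.14,-3.44,0],1],[[0,0,0],[1.42,-4.28,0],1]]';  python3 -m inch '[[[0,0,0],[0.28,-0.86,0],1],[[0,0,0],[0.57,-1.72,0],1],[[0,0,0],[0.85,-2.58,0],1],[[0,0,0],[1.14,-3.44,0],1],[[0,0,0],[1.42,-4.24,0],1]]'; python3 -m inch '[[[0,0,0],[0,0,0],1],[[0,0,0],[0,0,0],1],[[0,0,0],[0,0,0],1],[[0,0,0],[0,0,0],1],[[0,0,0],[0,0,0],1]]'
python3 - <<'E'
from h import *
s=manip.sense();p=s["tcp_pos"];print(p,s["qpos"])
cs=[]
for n,(u,v) in(("scene",(375,243)),("top",(266,213))):
    im=manip.camera(n)[:,:,::-1];cv2.imwrite(f"pics/{n}1.png",im)
    print(n,proj(n,p),proj(n,[.4907,.1335,.195]))
    cs.append(cv2.resize(im[v-40:v+40,u-40:u+40],(400,400),interpolation=cv2.INTER_CUBIC))
cv2.imwrite("pics/crop1.png",np.hstack(cs))
E
```

```text
time_s: 0.93
tcp_pos: [0.3772, -0.2076, 0.2345]
tool_rot: [-3.141, 0.002, 0.0]
contact_force: [0.9, 0.3, 0.2]
width: 0.999
time_s: 1.35
tcp_pos: [0.4342, -0.0364, 0.2346]
tool_rot: [3.142, -0.001, 0.0]
contact_force: [1.0, -0.3, -0.1]
width: 0.998
time_s: 1.77
tcp_pos: [0.4911, 0.1334, 0.2344]
tool_rot: [3.142, -0.001, -0.0]
contact_force: [0.6, 0.4, 0.6]
width: 1.004
time_s: 2.18
tcp_pos: [0.4907, 0.1302, 0.2346]
tool_rot: [3.141, -0.003, -0.0]
contact_force: [0.8, -0.5, 0.7]
width: 0.998
[0.49071097 0.13017181 0.23456542] [ 2.56475109e-01  1.49245327e-01  1.85765216e+00 -2.02542094e-04
  1.13501866e+00  1.82951673e+00]
scene [377.85371387 239.79333087] [376.69091328 247.75351934]
top [257.71540569 208.88303292] [258.51614488 209.74159027]
```

View pics/crop1.png

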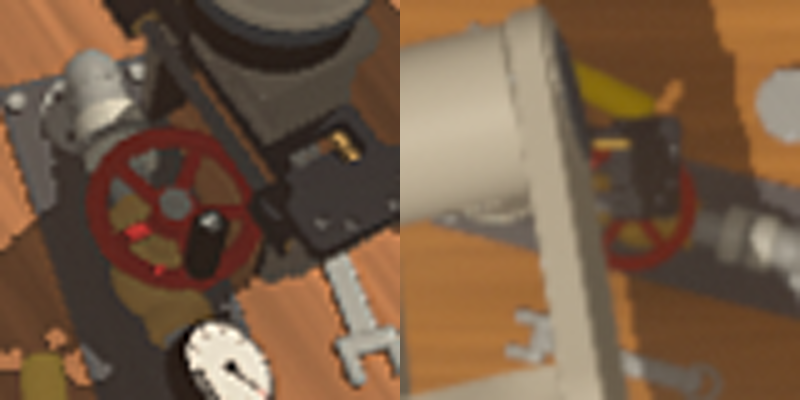

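The scene crop shows the cap at (377.6,246.6), where I predicted it, with the open fingers straddling it. I descend with a 3 mm y correction and close gently.

```bash
python3 -m inch '[[[0,0,0],[0,-0.08,0.4],1],[[0,0,0],[0,-0.08,0.8],1],[[0,0,0],[0,-0.08,1.2],1],[[0,0,0],[0,-0.08,1.6],1],[[0,0,0],[0,-0.08,1.96],1]]' 6; for i in 1 2 ; do python3 -m inch '[[[0,0,0],[0,0,0],0.15],[[0,0,0],[0,0,0],0.15],[[0,0,0],[0,0,0],0.15],[[0,0,0],[0,0,0],0.15],[[0,0,0],[0,0,0],0.15]]' 6; done
```

```text
time_s: 2.7
tcp_pos: [0.4909, 0.1338, 0.1555]
tool_rot: [-3.142, 0.003, 0.0]
contact_force: [-0.1, 1.3, 0.5]
width: 0.999
time_s: 3.12
tcp_pos: [0.4917, 0.1346, 0.1572]
tool_rot: [-3.141, 0.002, -0.002]
contact_force: [-0.0, 0.1, -0.3]
width: 0.662
time_s: 3.53
tcp_pos: [0.4911, 0.1345, 0.1562]
tool_rot: [-3.142, 0.001, -0.0]
contact_force: [0.3, 0.1, 0.9]
width: 0.296
```

```bash
for i in 1 2 ; do python3 -m inch '[[[0,0,0],[0,0,0],0.15],[[0,0,0],[0,0,0],0.1],[[0,0,0],[0,0,0],0.1],[[0,0,0],[0,0,0],0.1],[[0,0,0],[0,0,0],0.1]]' 6; done
```

```text
time_s: 3.95
tcp_pos: [0.4909, 0.1325, 0.1562]
tool_rot: [3.138, 0.0, -0.001]
contact_force: [0.3, -11.4, 2.3]
width: 0.204
time_s: 4.37
tcp_pos: [0.4909, 0.1325, 0.1561]
tool_rot: [3.138, 0.0, -0.001]
contact_force: [0.5, -11.9, 2.6]
width: 0.202
```

Gripped: 18.7 mm measured against a 19 mm handle. The −12 N in y means I'm about 1.6 mm too far out. I'll correct that, firm the grip and compute the arc tables, since the radius is exactly 1 unit.

```bash
python3 -m inch '[[[0,0,0],[0,0.04,0],0.1],[[0,0,0],[0,0.04,0],0.1],[[0,0,0],[0,0.04,0],0.1],[[0,0,0],[0,0.04,0],0.1],[[0,0,0],[0,0.04,0],0.1]]' 35
cat > arc.py <<'E'
import sys,numpy as np
t0,st,n=map(float,sys.argv[1:4])
for i in range(int(n)):
    a=np.radians(t0+st*np.arange(1,6));b=np.radians(t0)
    print(t0,[[round(np.cos(x)-np.cos(b),2),round(-(np.sin(x)-np.sin(b)),2)] for x in a]);t0+=5*st
E
python3 arc.py 76 -18 4
```

```text
time_s: 4.78
tcp_pos: [0.491, 0.1323, 0.1562]
tool_rot: [3.14, -0.001, -0.0]
contact_force: [-1.3, -6.1, 2.0]
width: 0.201
76.0 [[np.float64(0.29), np.float64(0.12)], [np.float64(0.52), np.float64(0.33)], [np.float64(0.69), np.float64(0.6)], [np.float64(0.76), np.float64(0.9)], [np.float64(0.73), np.float64(1.21)]]
-14.0 [[np.float64(-0.12), np.float64(0.29)], [np.float64(-0.33), np.float64(0.52)], [np.float64(-0.6), np.float64(0.69)], [np.float64(-0.9), np.float64(0.76)], [np.float64(-1.21), np.float64(0.73)]]
-104.0 [[np.float64(-0.29), np.float64(-0.12)], [np.float64(-0.52), np.float64(-0.33)], [np.float64(-0.69), np.float64(-0.6)], [np.float64(-0.76), np.float64(-0.9)], [np.float64(-0.73), np.float64(-1.21)]]
-194.0 [[np.float64(0.12), np.float64(-0.29)], [np.float64(0.33), np.float64(-0.52)], [np.float64(0.6), np.float64(-0.69)], [np.float64(0.9), np.float64(-0.76)], [np.float64(1.21), np.float64(-0.73)]]
```

```bash
python3 -m inch '[[[0,0,0],[0.29,0.14,0],0.1],[[0,0,0],[0.52,0.35,0],0.1],[[0,0,0],[0.69,0.62,0],0.1],[[0,0,0],[0.76,0.92,0],0.1],[[0,0,0],[0.73,1.23,0],0.1]]' 35
```

```text
time_s: 5.2
tcp_pos: [0.5201, 0.0849, 0.1561]
tool_rot: [-3.139, 0.002, 0.002]
contact_force: [-5.4, 8.0, 3.2]
width: 0.201
```

```bash
python3 -m inch '[[[0,0,0],[-0.12,0.29,0],0.1],[[0,0,0],[-0.33,0.52,0],0.1],[[0,0,0],[-0.6,0.69,0],0.1],[[0,0,0],[-0.9,0.76,0],0.1],[[0,0,0],[-1.21,0.73,0],0.1]]' 35
```

```text
time_s: 5.62
tcp_pos: [0.4731, 0.0542, 0.1562]
tool_rot: [-3.142, 0.002, -0.005]
contact_force: [6.9, 0.9, -6.5]
width: 0.197
```

```bash
python3 -m inch '[[[0,0,0],[-0.29,-0.12,0],0.1],[[0,0,0],[-0.52,-0.33,0],0.1],[[0,0,0],[-0.69,-0.6,0],0.1],[[0,0,0],[-0.76,-0.9,0],0.1],[[0,0,0],[-0.73,-1.21,0],0.1]]' 35
```

```text
time_s: 6.03
tcp_pos: [0.4417, 0.1026, 0.1562]
tool_rot: [3.14, -0.001, -0.001]
contact_force: [1.6, -7.8, -0.2]
width: 0.195
```

```bash
python3 -m inch '[[[0,0,0],[0.12,-0.29,0],0.1],[[0,0,0],[0.33,-0.52,0],0.1],[[0,0,0],[0.6,-0.69,0],0.1],[[0,0,0],[0.9,-0.76,0],0.1],[[0,0,0],[1.21,-0.73,0],0.1]]' 35
```

```text
time_s: 6.45
tcp_pos: [0.4899, 0.1326, 0.1561]
tool_rot: [3.141, 0.0, -0.005]
contact_force: [-7.4, -6.9, 8.5]
width: 0.199
```

One full turn done with the wheel following, so the stop must lie within the next 3.7 rad. From here I take 15° calls, with a force gate between them.

```bash
python3 arc.py 76 -3 15 | sed 's/np.float64(\([^)]*\))/\1/g'
cat > gate.py <<'E'
from h import *
import sys
s=manip.sense();f=s["contact_force"][:2];sys.exit(int(np.hypot(*f)>20))
E
```

```text
76.0 [[0.05, 0.01], [0.1, 0.03], [0.15, 0.05], [0.2, 0.07], [0.24, 0.1]]
61.0 [[0.05, 0.03], [0.09, 0.06], [0.13, 0.09], [0.17, 0.12], [0.21, 0.16]]
46.0 [[0.04, 0.04], [0.07, 0.08], [0.1, 0.12], [0.13, 0.16], [0.16, 0.2]]
31.0 [[0.03, 0.05], [0.05, 0.09], [0.07, 0.14], [0.09, 0.19], [0.1, 0.24]]
16.0 [[0.01, 0.05], [0.02, 0.1], [0.03, 0.15], [0.04, 0.21], [0.04, 0.26]]
1.0 [[-0.0, 0.05], [-0.0, 0.1], [-0.01, 0.16], [-0.02, 0.21], [-0.03, 0.26]]
-14.0 [[-0.01, 0.05], [-0.03, 0.1], [-0.05, 0.15], [-0.07, 0.2], [-0.1, 0.24]]
-29.0 [[-0.03, 0.05], [-0.06, 0.09], [-0.09, 0.13], [-0.12, 0.17], [-0.16, 0.21]]
-44.0 [[-0.04, 0.04], [-0.08, 0.07], [-0.12, 0.1], [-0.16, 0.13], [-0.2, 0.16]]
-59.0 [[-0.05, 0.03], [-0.09, 0.05], [-0.14, 0.07], [-0.19, 0.09], [-0.24, 0.1]]
-74.0 [[-0.05, 0.01], [-0.1, 0.02], [-0.15, 0.03], [-0.21, 0.04], [-0.26, 0.04]]
-89.0 [[-0.05, -0.0], [-0.1, -0.0], [-0.16, -0.01], [-0.21, -0.02], [-0.26, -0.03]]
-104.0 [[-0.05, -0.01], [-0.1, -0.03], [-0.15, -0.05], [-0.2, -0.07], [-0.24, -0.1]]
-119.0 [[-0.05, -0.03], [-0.09, -0.06], [-0.13, -0.09], [-0.17, -0.12], [-0.21, -0.16]]
-134.0 [[-0.04, -0.04], [-0.07, -0.08], [-0.1, -0.12], [-0.13, -0.16], [-0.16, -0.2]]
```

```bash
python3 -m inch '[[[0,0,0],[0.05,0.01,0],0.1],[[0,0,0],[0.1,0.03,0],0.1],[[0,0,0],[0.15,0.05,0],0.1],[[0,0,0],[0.2,0.07,0],0.1],[[0,0,0],[0.24,0.1,0],0.1]]' 35 && python3 gate.py &&
python3 -m inch '[[[0,0,0],[0.05,0.03,0],0.1],[[0,0,0],[0.09,0.06,0],0.1],[[0,0,0],[0.13,0.09,0],0.1],[[0,0,0],[0.17,0.12,0],0.1],[[0,0,0],[0.21,0.16,0],0.1]]' 35 && python3 gate.py &&
python3 -m inch '[[[0,0,0],[0.04,0.04,0],0.1],[[0,0,0],[0.07,0.08,0],0.1],[[0,0,0],[0.1,0.12,0],0.1],[[0,0,0],[0.13,0.16,0],0.1],[[0,0,0],[0.16,0.2,0],0.1]]' 35 && python3 gate.py &&
python3 -m inch '[[[0,0,0],[0.03,0.05,0],0.1],[[0,0,0],[0.05,0.09,0],0.1],[[0,0,0],[0.07,0.14,0],0.1],[[0,0,0],[0.09,0.19,0],0.1],[[0,0,0],[0.1,0.24,0],0.1]]' 35 ; python3 gate.py; echo $?
```

```text
time_s: 6.87
tcp_pos: [0.4999, 0.1286, 0.1561]
tool_rot: [-3.141, 0.002, 0.003]
contact_force: [-3.9, 2.0, 3.4]
width: 0.199
time_s: 7.28
tcp_pos: [0.5092, 0.1217, 0.1562]
tool_rot: [-3.141, 0.001, 0.0]
contact_force: [-3.2, 3.0, 2.9]
width: 0.197
time_s: 7.7
tcp_pos: [0.5155, 0.1135, 0.1561]
tool_rot: [-3.142, 0.001, 0.0]
contact_force: [-3.6, 2.2, 2.8]
width: 0.199
time_s: 8.12
tcp_pos: [0.5195, 0.104, 0.1562]
tool_rot: [-3.141, 0.001, 0.0]
contact_force: [-3.3, 3.6, 2.6]
width: 0.197
0
```

Clean running at 4–5 N. Continuing.

```bash
python3 -m inch '[[[0,0,0],[0.01,0.05,0],0.1],[[0,0,0],[0.02,0.1,0],0.1],[[0,0,0],[0.03,0.15,0],0.1],[[0,0,0],[0.04,0.21,0],0.1],[[0,0,0],[0.04,0.26,0],0.1]]' 35 && python3 gate.py &&
python3 -m inch '[[[0,0,0],[0,0.05,0],0.1],[[0,0,0],[0,0.1,0],0.1],[[0,0,0],[-0.01,0.16,0],0.1],[[0,0,0],[-0.02,0.21,0],0.1],[[0,0,0],[-0.03,0.26,0],0.1]]' 35 && python3 gate.py &&
python3 -m inch '[[[0,0,0],[-0.01,0.05,0],0.1],[[0,0,0],[-0.03,0.1,0],0.1],[[0,0,0],[-0.05,0.15,0],0.1],[[0,0,0],[-0.07,0.2,0],0.1],[[0,0,0],[-0.1,0.24,0],0.1]]' 35 && python3 gate.py &&
python3 -m inch '[[[0,0,0],[-0.03,0.05,0],0.1],[[0,0,0],[-0.06,0.09,0],0.1],[[0,0,0],[-0.09,0.13,0],0.1],[[0,0,0],[-0.12,0.17,0],0.1],[[0,0,0],[-0.16,0.21,0],0.1]]' 35 ; python3 gate.py; echo $?
```

```text
time_s: 8.53
tcp_pos: [0.5209, 0.0936, 0.1562]
tool_rot: [-3.141, 0.001, 0.001]
contact_force: [-4.6, 4.4, 2.6]
width: 0.198
time_s: 8.95
tcp_pos: [0.5198, 0.0837, 0.1562]
tool_rot: [-3.14, 0.002, 0.0]
contact_force: [-2.1, 16.8, 1.2]
width: 0.203
time_s: 9.37
tcp_pos: [0.5193, 0.0825, 0.1565]
tool_rot: [-3.125, 0.008, -0.011]
contact_force: [10.1, 60.1, -17.1]
width: 0.2
1
```

The stop is reached: 60 N at y≈0.083, with no further motion. I undo the last 15° of pressing and fit the circle from the measured path.

```bash
python3 -m inch '[[[0,0,0],[0.02,-0.05,0],0.1],[[0,0,0],[0.04,-0.1,0],0.1],[[0,0,0],[0.06,-0.15,0],0.1],[[0,0,0],[0.08,-0.2,0],0.1],[[0,0,0],[0.1,-0.24,0],0.1]]' 35
python3 - <<'E'
from h import *
from scipy.optimize import least_squares as L
P=np.array([[.491,.1323],[.5201,.0849],[.4731,.0542],[.4417,.1026],[.4899,.1326],[.4999,.1286],[.5092,.1217],[.5155,.1135],[.5195,.104],[.5209,.0936]])
r=L(lambda c:np.hypot(*(P-c).T)-.04,[.481,.094]);c=r.x;print(c,r.fun.round(4))
for q in(manip.sense()["tcp_pos"][:2],[.5198,.0837],[.5193,.0825],[.5209,.0936]):
    d=np.array(q)-c;print(q,np.hypot(*d),np.degrees(np.arctan2(d[1],d[0])))
E
```

```text
time_s: 9.78
tcp_pos: [0.5196, 0.084, 0.1562]
tool_rot: [-3.141, -0.0, 0.001]
contact_force: [-7.3, -0.2, 6.7]
width: 0.198
[0.48085982 0.09352553] [ 0.0001  0.0002  0.0001  0.0002  0.0001 -0.0001 -0.     -0.      0.
  0.    ]
[0.51964075 0.08397162] 0.03994042734367315 -13.839572098850876
[0.5198, 0.0837] 0.040160661241751335 -14.16148534157035
[0.5193, 0.0825] 0.03999012141863442 -16.004116521965198
[0.5209, 0.0936] 0.04004024913166787 0.10655872823726113
```

The circle fit is excellent, with residuals ≤0.2 mm, centre (0.4809, 0.0935) and stop at about −14°. Now I back off two turns anticlockwise in quarter-turn calls.

```bash
python3 arc.py -14 18 4 | sed 's/np.float64(\([^)]*\))/\1/g'
```

```text
-14.0 [[0.03, -0.31], [-0.04, -0.62], [-0.2, -0.88], [-0.44, -1.09], [-0.73, -1.21]]
76.0 [[-0.31, -0.03], [-0.62, 0.04], [-0.88, 0.2], [-1.09, 0.44], [-1.21, 0.73]]
166.0 [[-0.03, 0.31], [0.04, 0.62], [0.2, 0.88], [0.44, 1.09], [0.73, 1.21]]
256.0 [[0.31, 0.03], [0.62, -0.04], [0.88, -0.2], [1.09, -0.44], [1.21, -0.73]]
```

```bash
python3 -m inch '[[[0,0,0],[0.01,-0.31,0],0.1],[[0,0,0],[-0.06,-0.62,0],0.1],[[0,0,0],[-0.22,-0.88,0],0.1],[[0,0,0],[-0.46,-1.08,0],0.1],[[0,0,0],[-0.75,-1.2,0],0.1]]' 35 && python3 gate.py &&
python3 -m inch '[[[0,0,0],[-0.31,-0.03,0],0.1],[[0,0,0],[-0.62,0.04,0],0.1],[[0,0,0],[-0.88,0.2,0],0.1],[[0,0,0],[-1.09,0.44,0],0.1],[[0,0,0],[-1.21,0.73,0],0.1]]' 35 ; python3 gate.py; echo $?
```

```text
time_s: 10.2
tcp_pos: [0.4927, 0.1315, 0.1564]
tool_rot: [3.141, -0.0, 0.009]
contact_force: [6.6, -0.3, -7.2]
width: 0.201
time_s: 10.62
tcp_pos: [0.4416, 0.1028, 0.1563]
tool_rot: [-3.14, 0.0, -0.003]
contact_force: [4.4, 5.6, -3.6]
width: 0.2
0
```

```bash
python3 -m inch '[[[0,0,0],[-0.03,0.31,0],0.1],[[0,0,0],[0.04,0.62,0],0.1],[[0,0,0],[0.2,0.88,0],0.1],[[0,0,0],[0.44,1.09,0],0.1],[[0,0,0],[0.73,1.21,0],0.1]]' 35 && python3 gate.py &&
python3 -m inch '[[[0,0,0],[0.31,0.03,0],0.1],[[0,0,0],[0.62,-0.04,0],0.1],[[0,0,0],[0.88,-0.2,0],0.1],[[0,0,0],[1.09,-0.44,0],0.1],[[0,0,0],[1.21,-0.73,0],0.1]]' 35 && python3 gate.py && python3 -m inch '[[[0,0,0],[0.03,-0.31,0],0.1],[[0,0,0],[-0.04,-0.62,0],0.1],[[0,0,0],[-0.2,-0.88,0],0.1],[[0,0,0],[-0.44,-1.09,0],0.1],[[0,0,0],[-0.73,-1.21,0],0.1]]' 35; python3 gate.py; echo $?
```

```text
time_s: 11.03
tcp_pos: [0.4712, 0.0541, 0.1563]
tool_rot: [-3.139, 0.003, -0.002]
contact_force: [-1.9, 18.3, 1.0]
width: 0.201
time_s: 11.45
tcp_pos: [0.519, 0.0816, 0.1562]
tool_rot: [3.139, -0.001, -0.003]
contact_force: [-8.9, -4.3, 7.1]
width: 0.2
time_s: 11.87
tcp_pos: [0.4927, 0.1315, 0.1564]
tool_rot: [3.141, -0.0, 0.009]
contact_force: [6.4, -0.8, -6.7]
width: 0.195
0
```

```bash
python3 -m inch '[[[0,0,0],[-0.31,-0.03,0],0.1],[[0,0,0],[-0.62,0.04,0],0.1],[[0,0,0],[-0.88,0.2,0],0.1],[[0,0,0],[-1.09,0.44,0],0.1],[[0,0,0],[-1.21,0.73,0],0.1]]' 35 && python3 gate.py &&
python3 -m inch '[[[0,0,0],[-0.03,0.31,0],0.1],[[0,0,0],[0.04,0.61,0],0.1],[[0,0,0],[0.2,0.86,0],0.1],[[0,0,0],[0.44,1.06,0],0.1],[[0,0,0],[0.73,1.17,0],0.1]]' 35; python3 gate.py; echo $?;  python3 arc.py 256 9 2 | sed 's/np.float64(\([^)]*\))/\1/g'
```

```text
time_s: 12.28
tcp_pos: [0.4416, 0.1028, 0.1563]
tool_rot: [-3.14, 0.0, -0.003]
contact_force: [3.0, 5.4, -4.6]
width: 0.195
time_s: 12.7
tcp_pos: [0.4703, 0.0546, 0.1562]
tool_rot: [-3.141, 0.002, 0.001]
contact_force: [-4.7, 8.2, 4.6]
width: 0.199
0
256.0 [[0.15, 0.03], [0.31, 0.03], [0.47, 0.0], [0.62, -0.04], [0.76, -0.11]]
301.0 [[0.13, -0.09], [0.24, -0.2], [0.33, -0.33], [0.41, -0.47], [0.46, -0.62]]
```

```bash
python3 -m inch '[[[0,0,0],[0.15,0.03,0],0.1],[[0,0,0],[0.31,0.03,0],0.1],[[0,0,0],[0.47,0,0],0.1],[[0,0,0],[0.62,-0.04,0],0.1],[[0,0,0],[0.76,-0.11,0],0.1]]' 35 && python3 gate.py &&
python3 -m inch '[[[0,0,0],[0.13,-0.09,0],0.1],[[0,0,0],[0.24,-0.2,0],0.1],[[0,0,0],[0.31,-0.33,0],0.1],[[0,0,0],[0.38,-0.45,0],0.1],[[0,0,0],[0.43,-0.55,0],0.1]]' 35 && python3 -m inch '[[[0,0,0],[0,0,0],0.1],[[0,0,0],[0,0,0],0.1],[[0,0,0],[0,0,0],0.1],[[0,0,0],[0,0,0],0.1],[[0,0,0],[0,0,0],0.1]]' 35
cat > chk.py <<'E'
from h import *
s=manip.sense();d=s["tcp_pos"][:2]-[.48086,.09353];print(np.hypot(*d),np.degrees(np.arctan2(d[1],d[0])),s["contact_force"],s["qvel"].round(3))
E
python3 chk.py
```

```text
time_s: 13.12
tcp_pos: [0.5008, 0.0588, 0.1562]
tool_rot: [3.14, -0.001, -0.002]
contact_force: [-6.0, -0.0, 5.8]
width: 0.197
time_s: 13.53
tcp_pos: [0.5186, 0.0807, 0.1563]
tool_rot: [3.14, -0.0, 0.0]
contact_force: [-4.0, -3.6, 4.5]
width: 0.204
time_s: 13.95
tcp_pos: [0.5187, 0.0815, 0.1563]
tool_rot: [3.142, -0.001, 0.002]
contact_force: [1.6, -1.5, 1.2]
width: 0.2
0.03972041628259491 -17.620067255968646 [ 1.62799037 -1.54275028  1.18953544] [-0.    -0.    -0.002 -0.001  0.001  0.001]
```

At −17.6° and at rest; the target is −14.1°, so I nudge +3.5°.

```bash
python3 -m inch '[[[0,0,0],[0.01,-0.02,0],0.1],[[0,0,0],[0.01,-0.04,0],0.1],[[0,0,0],[0.02,-0.07,0],0.1],[[0,0,0],[0.02,-0.07,0],0.1],[[0,0,0],[0.02,-0.07,0],0.1]]' 35; python3 chk.py
python3 - <<'E'
from h import *
im=manip.camera("scene")[:,:,::-1];u,v=365,240
a=cv2.imread("pics/scene0.png")
cv2.imwrite("pics/fin.png",cv2.resize(im[v-45:v+45,u-60:u+60],(640,480),interpolation=cv2.INTER_CUBIC))
cv2.imwrite("pics/finscene.png",im)
E
```

```text
time_s: 14.37
tcp_pos: [0.5194, 0.0844, 0.1563]
tool_rot: [3.141, -0.001, 0.001]
contact_force: [1.8, -5.0, 0.6]
width: 0.198
0.03965574750550299 -13.371776317884732 [ 1.81688169 -4.98378155  0.63148267] [-0.001 -0.     0.001  0.001 -0.002 -0.001]
```

View pics/finscene.png

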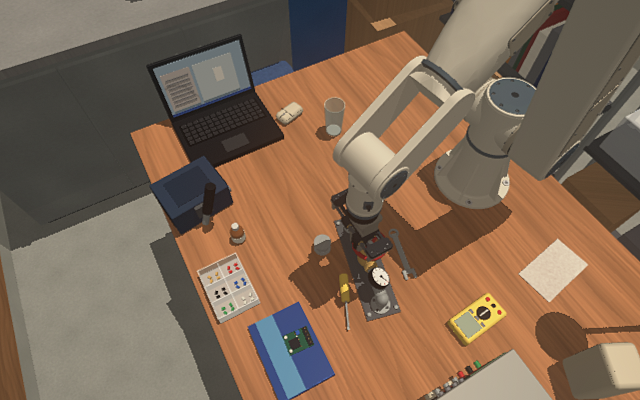

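View pics/fin.png

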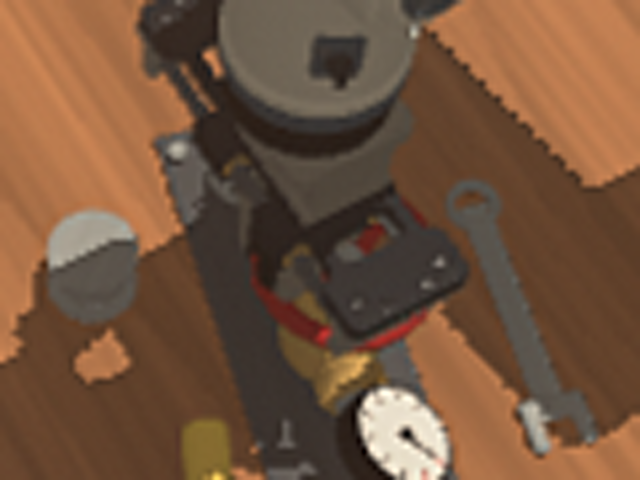

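The pictures show the gripper over the wheel near (370,243), with the handle hidden behind it and the bystanders unmoved. The angle reads −13.4° against a stop of about −14°. I ease the residual 5 N push and hand in.

```bash
python3 -m inch '[[[0,0,0],[0,0.02,0],0.1],[[0,0,0],[0,0.02,0],0.1],[[0,0,0],[0,0.02,0],0.1],[[0,0,0],[0,0.02,0],0.1],[[0,0,0],[0,0.02,0],0.1]]' 35; python3 chk.py; python3 -c "
from workcell import manip
print(manip.finish_job())"
```

```text
time_s: 14.83
tcp_pos: [0.5194, 0.0842, 0.1563]
tool_rot: [-3.141, 0.001, -0.001]
contact_force: [4.5, 2.1, -0.4]
width: 0.198
0.039654683330303045 -13.59903024550133 [ 4.46736294  2.05236849 -0.36137592] [-0.001  0.    -0.    -0.001  0.001  0.001]
the job is handed in; nothing more can be done
None
```

The valve is set at two turns open and the job is handed in, with the gripper still holding the handle. I turned the wheel clockwise about 1¼ turns onto its stop, where it took about 60 N without moving further. I then backed it off anticlockwise two full turns.

**Last checks:**
- **Angle:** the handle stood at −13.6°, against a stop angle of −13.8° to −14.2°, so two turns is met to within about 1°. Under the full 60 N push the reading was −16°. I put that down to give in the arm and grip, so the stop angle is uncertain by 1–2°.
- **Rest and grip:** the arm was at rest with about 5 N of side force left. The opening was about 18 mm on the 19 mm handle, at 35 N grip.
- **Limits:** the clock read 14.8 s, and the highest force I saw was about 63 N.
- **Bench:** the other things look unmoved in the last picture.

**Not confirmed:** the gripper hid the handle in the last picture. The grip and angle therefore rest on the measured arm position, force and opening alone.

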